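# Zero the batch counter under its push-latch cover

## Robot

A 6-joint arm with a two-finger parallel gripper is mounted at the origin on the work surface. World frame = base frame: x ahead of the robot, y to its left, z up, the work surface at z = 0. Lengths are in mm, angles in rad, forces in N, time in s.
With the tool pointing down it reaches from about 350 to 875 mm from the base axis. Payload 4.2 kg.
Tool frame: the origin (TCP) lies at the very end of the fingers, on their centre line; the grasp point (between the pads) lies 19 mm behind it (arm.grip_point_offset is the distance from the TCP to the grasp point, in mm); z points along the fingers, y is the direction in which the jaws open and shut (so a half turn about z gives the same grasp; the last joint's range is limited). The gripper opens to 85 mm and grips with 20 to 120 N. Pads are 22 mm wide; open, the fingers measure 114 mm over their backs; the gripper's body (76 mm by 85 mm) begins 54 mm behind the grasp point. The pads swing forward as they close: fully open they stand 13 mm farther back than shut.
Start: joints at [0.259, 0.385, 0.008, 0, -1.194, -0.259], TCP at [624.979, 0.025, 231.312] pointing down, gripper open.
Joint ranges: [-3.14, 3.14], [-1.21, 2.06], [-1.07, 1.41], [-3.16, 2.05], [-2.99, -0.16], [-3.1, 3.1]. Speed limits (rad/s): [2.79, 2.79, 3.14, 3.14, 3.14, 3.14].

## Interface

Orientations are given as a unit quaternion [x, y, z, w].
In Python, from bench import arm gives the robot as it stands.
- The arm moves only by the tool drive_tool, never from a script. Its argument "steps" is a list of rows, each a list of 5 numbers: the shift along the tool's x, y, z in m, then the turn about the tool's z in degrees, then the finger opening in m, from 0 to 0.0854. A call has 1 to 20 rows; each row shifts and turns the commanded pose from where the row before left it, along the tool's axes as they then stand; what a row does not reach is not made up. A row lasts 1/10 s, in which the tool goes at most 50 mm and 8.59 degrees, less where a joint would pass 70% of its speed; a pose out of reach is approached as far as the arm can. A call is refused whole if a number of a shift passes 0.05 or a number of a turn 8.59, either way. A call with a gripper value outside its range is refused whole. The fingers move at their own pace and stop on an object; the grip force is fixed at half the most. Time passes only in rows, so rows that do not move let the fingers close. It gives the time, the measured TCP pose, the force and the opening at its end, in the units of the state.
- arm.read_state(): the state, without advancing time (a new reading comes with each control period).
- arm.get_image(name): name is "scene" or "side" or "wrist"; returns (picture, depth): 400x640x3 uint8, blue, green, red; 400x640 float32, mm along the optical axis (not along the pixel's ray), 0 where there is no reading.
- arm.camera_params(name): a dict with "K" (3x3 intrinsics, pixels), "world_to_cam" (4x4, takes a point from world to camera coordinates); the wrist camera has in their place "mount" (4x4, takes a point from camera to tool coordinates, whose origin is the TCP and whose axes are the flange's). Camera axes: x right, y up, looking along -z (the intrinsics and any distortion apply to the point x, -y, -z); pixel columns grow to the right and rows downward; lengths in mm; the calibration is good to about 2 mm. The wrist camera is an equidistant fisheye: a pixel r from the principal point sees the ray r / f radians off the axis. A picture is of the moment at which its call begins: read the wrist's pose just before it. camera_params takes no time and is no camera call.
- arm.job_done(): hands the job in, once; it reports no verdict.
The state is a dict: "clock": time; "joints": joint angles; "joint_vel": joint speeds; "joint_efforts": joint torques, N m; "position": TCP position; "ee_rot": TCP orientation; "contact_force": force on the tool from outside, world axes, zero at the start; "wrist_torque": the same for the moment, N m; "gripper_width": finger opening in mm.
Only numpy, scipy, OpenCV 4.12 (cv2) and the standard library are available. Lean on these libraries where they do the work, as an engineer would, in place of code of your own. Each camera call takes 0.05 s, during which the arm holds its last target.

## Task

Zero the batch counter on the packing bench; it is the wider of the two grey boxes. With shut fingers press down on the free edge of its cover and let go, so that it pops open, press the round reset button underneath fully down and let it spring back, then push the cover over and press it down firmly until it latches and stays shut when you let go. Leave the narrow box closed, and do not lift, carry or knock away anything else on the bench.

Things in the scene. Friction and masses are not known exactly. Their poses are not given: they have to be found in the camera images.
- counter: The batch counter: the wider of two grey boxes fixed to the bench, 140 mm deep (its x) by 160 mm wide (its y), rim 75 mm high. Origin at the centre of its underside; x points from the cover's hinge side (nearest the robot) to its free edge, z up. The opening in its top is 104 by 130 mm, its floor 40 mm above the bench; the cover lies over it.
- counter_hinge (a point): Middle of the cover's hinge line, fixed in the box at x = -50 mm, y = 0, 77 mm above the bench; the line runs along the box's y. The cover's underside passes through it. Latch: pressed to the stop and let go, a shut cover springs open; an open one, pushed over from behind and pressed to the stop, stays shut when let go. Another press opens it again.
- counter_cover (a joint): Cover angle, rad: 0 to 0.01 = shut and latched, 1.75 = sprung open, leaning 10 degrees beyond upright towards the robot. The latch changes over when pressed past about -0.07 (stop at -0.10, i.e. 8 mm down at counter_cover_press) and let go. The cover opens by itself within 2 s and stays open by a light spring; pushing it down takes 2 to 8 N near the free edge.
- counter_cover_press (a point): Point on the outer (upper) face of the counter's aluminium cover (100 mm in x, 126 mm in y, 6 mm thick; top 83 mm above the bench when shut), 80 mm from the hinge line, 20 mm from the free edge, half-way along its width; moves with the cover.
- reset_top (a point): Centre of the top of the round white reset button, 22 mm across, under the cover, at x = +10 mm, y = -14 mm in the box and 62 mm above the bench (21 mm below the top of the shut cover).
- reset (a joint): Travel of the reset button in m: 0 = up, 0.006 = fully down (about 5 N). It springs back.
- tally: The other, narrower grey box, 140 mm deep (x) by 100 mm wide (y) by 75 mm high, with the same kind of cover (66 mm wide, same latch). Origin at the centre of its underside. It is left alone. The two boxes may stand either way round, left or right.
- tally_cover (a joint): Angle of the narrow box's cover, rad; 0 = shut.
- roll_a: Bystander: brown bread roll, 100 mm long, 48 mm thick; origin at its underside.
- roll_b: Bystander: a second such bread roll.
- jar: Bystander: small jar between the two boxes, 40 mm across, 70 mm high; origin at its underside.
- tin: Bystander: empty steel loaf tin, 100 x 60 mm, 45 mm high; origin at its underside.
- marker: Bystander: black marker pen, 110 mm long, 15 mm thick; origin at its underside.
- scraper: Bystander: dough scraper, flat steel blade 120 mm wide with a wooden grip, 18 mm high; origin at its underside.
- stand: Bystander: white cake stand, plate 110 mm across, 90 mm high; origin at its underside.

How it is judged (in metres and radians):
On the way, in this order (a step that is already met when the one before it is completed fails the run):
1. the counter's cover has popped open (value of joint counter_cover above 1.5 rad), for 0.2 s.
2. the reset button is pressed down under the open cover (value of joint reset above 0.0045 m and value of joint counter_cover above 1 rad), for 0.05 s.
3. the cover is pressed down to its stop (value of joint counter_cover below -0.05 rad), for 0.02 s.
At the end, for the whole second after the job is handed in: The counter's cover is shut, latched and at rest (within 0.03 rad of 0, by itself), the reset button is up (under 2 mm), the narrow box's cover is shut (under 0.03 rad) (value of joint counter_cover between -0.03 and 0.03 rad and value of joint reset below 0.002 m and value of joint tally_cover below 0.03 rad and velocity of joint counter_cover between -0.05 and 0.05 rad/s); the robot touches nothing.
It fails at once if the narrow box's cover is pressed or opened (value of joint tally_cover above 0.1 rad or value of joint tally_cover below -0.05 rad).
It fails at once if a loose thing on the bench is lifted, carried or knocked more than 40 mm away (distance of any of roll_a, roll_b, jar, tin, marker, scraper, stand from where it was at the start of the episode above 0.04 m).
It fails at once if a loose thing on the bench is tipped over (angle between any of roll_a, roll_b, jar, tin, marker, scraper, stand's own z axis and vertical above 0.6 rad).
It also fails if it takes over 58 s, if anything falls off the work surface, if the arm or the gripper's body presses on something with over 40 N, if the wrist force passes 120 N, or if a joint passes its speed limit or range.

## Working session

There is one attempt and no reset: what is moved stays moved. The work goes in short steps, Python scripts to look and compute and a tool call to move; the robot and the scene stay as the last step left them, time stands still between calls to the robot, and variables do not carry over. Pictures are saved under pics/ and viewed, and the job is handed in when it is done.

Besides the shell and the picture viewer there is one more tool, called after ">>>" by a JSON object that holds its "method" and its "body", one argument or row to a line. drive_tool: Moves the arm, as the interface text tells. Its arguments: {"type":"object","properties":{"steps":{"type":"array"}},"required":["steps"]}

```bash
mkdir -p pics; cat > h.py <<'E'
import numpy as np,cv2
from bench import arm
def grab(n,tag):
    im,d=arm.get_image(n); cv2.imwrite(f'pics/{tag}.png',im); np.save(f'pics/{tag}.npy',d); return im,d
def w(n,d,u,v):
    p=arm.camera_params(n);K=np.array(p['K']);T=np.linalg.inv(np.array(p['world_to_cam']))
    z=d[v,u];x=(u-K[0,2])/K[0,0]*z;y=(v-K[1,2])/K[1,1]*z
    return (T@np.array([x,-y,-z,1]))[:3]
def cloud(n,d):
    p=arm.camera_params(n);K=np.array(p['K']);T=np.linalg.inv(np.array(p['world_to_cam']))
    v,u=np.mgrid[0:d.shape[0],0:d.shape[1]]
    P=np.stack([(u-K[0,2])/K[0,0]*d,-(v-K[1,2])/K[1,1]*d,-d,np.ones_like(d)],-1)@T.T
    P=P[...,:3];P[d<=0]=np.nan;return P
E
python3 - <<'E'
from h import *
s=arm.read_state();print(s['clock'],s['position'],s['ee_rot'],s['gripper_width'])
grab('scene','s0');grab('side','d0')
for n in('scene','side'):print({k:v for k,v in arm.camera_params(n).items()})
E
```

```text
0.0 [6.24398110e+02 3.53331677e-02 2.30181582e+02] [-0.70704474  0.70716792  0.00077528 -0.00081687] 84.79790865731886
{'K': array([[407.39318148,   0.        , 311.1514901 ],
       [  0.        , 407.39318148, 200.78121949],
       [  0.        ,   0.        ,   1.        ]]), 'world_to_cam': array([[-6.16000806e-01,  7.87743537e-01, -1.76819316e-03,
         3.43528431e+02],
       [-6.59180908e-01, -5.14235652e-01,  5.48673149e-01,
         3.57375162e+02],
       [ 4.31304459e-01,  3.39148662e-01,  8.36035076e-01,
        -1.35570829e+03],
       [ 0.00000000e+00,  0.00000000e+00,  0.00000000e+00,
         1.00000000e+00]])}
{'K': array([[501.35709138,   0.        , 321.04971416],
       [  0.        , 501.35709138, 198.39743716],
       [  0.        ,   0.        ,   1.        ]]), 'world_to_cam': array([[ 9.73306930e-01, -2.28923642e-01,  1.63580709e-02,
        -5.80973323e+02],
       [ 1.49568772e-01,  6.86746524e-01,  7.11342670e-01,
        -1.62646228e+02],
       [-1.74077003e-01, -6.89908094e-01,  7.02654979e-01,
        -1.26115667e+03],
       [ 0.00000000e+00,  0.00000000e+00,  0.00000000e+00,
         1.00000000e+00]])}
```

View pics/s0.png

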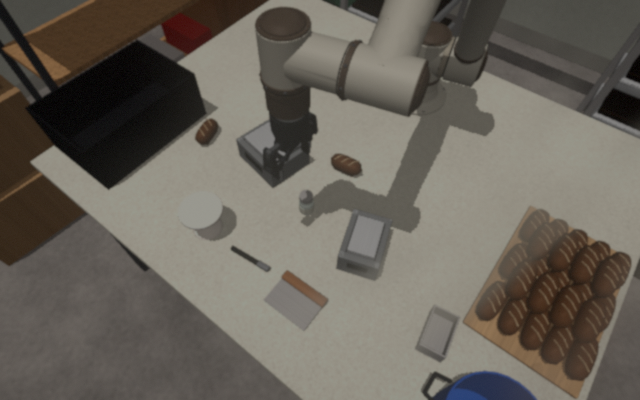

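View pics/d0.png

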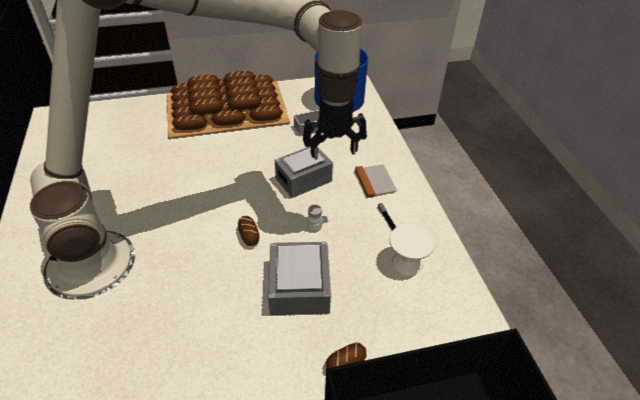

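The side view shows the wide box at about (298,275) and the narrow one at (303,172), with the jar between them at (315,217) and a roll at (248,230). Next I'll measure the wide box.

```bash
python3 - <<'E'
from h import *
d=np.load('pics/d0.npy');im=cv2.imread('pics/d0.png');P=cloud('side',d)
def fit(n,r,zlo,zhi,P,sh=[0]):
    u0,u1,v0,v1=r;Q=P[v0:v1,u0:u1].reshape(-1,3);Q=Q[(Q[:,2]>zlo)&(Q[:,2]<zhi)]
    R=cv2.minAreaRect(Q[:,:2].astype(np.float32));print(n,len(Q),R,'z',np.median(Q[:,2]))
fit('wide top all',(262,336,235,318),68,95,P)
fit('wide cover',(262,336,235,318),80,95,P)
fit('narrow',(270,336,145,198),68,95,P)
for n,r in dict(jar=(305,325,203,235),rolla=(235,262,212,248),stand=(385,440,225,280)).items():
    Q=P[r[2]:r[3],r[0]:r[1]].reshape(-1,3);Q=Q[Q[:,2]>20];print(n,np.round(Q.min(0)),np.round(Q.max(0)))
for u,v in((280,248),(322,247),(277,288),(323,289),(300,270),(200,300)):print(u,v,np.round(w('side',d,u,v),1))
# top-view mask edges
hsv=im[235:318,262:336]
cv2.imwrite('pics/c0.png',cv2.resize(hsv,None,fx=7,fy=7,interpolation=cv2.INTER_CUBIC))
p=arm.camera_params('wrist');print(p)
E
```

```text
wide top all 3240 ((499.6986389160156, -185.9429931640625), (163.8426055908203, 139.89019775390625), 79.228759765625) z 81.58175637762207
wide cover 1871 ((492.5235595703125, -192.06838989257812), (143.65814208984375, 111.467041015625), 79.10269927978516) z 83.53403305199333
narrow 1025 ((587.1614379882812, 187.33343505859375), (142.54080200195312, 106.06597900390625), 18.682884216308594) z 78.95268224113659
jar [559. -26.  20.] [597.  14.  75.]
rolla [376. -47.  20.] [427.  43.  53.]
stand [ 725. -229.   20.] [ 836. -119.   95.]
280 248 [ 465.6 -123.4   83.2]
322 247 [ 566.  -136.1   75.8]
277 288 [ 439.5 -233.5   80.2]
323 289 [ 540.3 -254.6   74.5]
300 270 [ 499.5 -196.2   81. ]
200 300 [ 261.8 -171.2    0.3]
{'K': array([[309.70691629,   0.        , 317.12248829],
       [  0.        , 309.70691629, 199.31981842],
       [  0.        ,   0.        ,   1.        ]]), 'mount': array([[-3.95937550e-04,  9.64149108e-01,  2.65360775e-01,
         6.71254083e+01],
       [ 9.99999852e-01,  2.82767735e-04,  4.64677687e-04,
        -4.31316654e-01],
       [ 3.72983112e-04,  2.65360920e-01, -9.64149077e-01,
        -1.42526035e+02],
       [ 0.00000000e+00,  0.00000000e+00,  0.00000000e+00,
         1.00000000e+00]])}
```

View pics/c0.png

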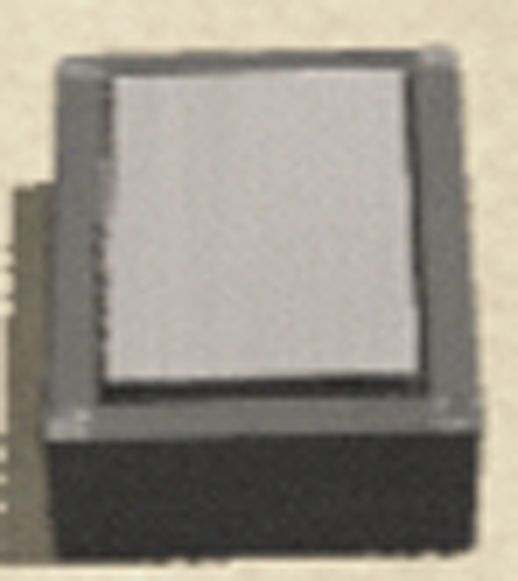

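```bash
cat >> h.py <<'E'
def wz(n,u,v,Z):
    p=arm.camera_params(n);K=np.array(p['K']);T=np.linalg.inv(np.array(p['world_to_cam']))
    r=T[:3,:3]@np.array([(u-K[0,2])/K[0,0],-(v-K[1,2])/K[1,1],-1]);c=T[:3,3]
    return c+r*(Z-c[2])/r[2]
E
python3 - <<'E'
from h import *
o=lambda a:[(x/7+262-.43,y/7+235-.43) for x,y in a]
for nm,a,Z in(('cover',[(112,72),(405,70),(417,377),(105,383)],83),('box',[(56,60),(458,48),(482,430),(46,437)],75)):
    q=np.array([wz('side',u,v,Z) for u,v in o(a)])[:,:2]
    print(nm,q.round(1).tolist(),'c',q.mean(0))
    for i in range(4):
        e=q[(i+1)%4]-q[i];print(np.linalg.norm(e).round(1),np.degrees(np.arctan2(e[1],e[0])).round(1))
E
```

```text
cover [[461.7, -112.4], [560.2, -133.2], [535.0, -258.0], [437.8, -238.7]] c [ 498.66496888 -185.55401455]
100.7 -11.9
127.3 -101.4
99.1 168.8
128.5 79.3
box [[444.4, -96.1], [582.2, -120.9], [552.0, -276.7], [416.8, -249.2]] c [ 498.81956779 -185.74903098]
140.0 -10.2
158.7 -101.0
138.0 168.5
155.6 79.8
```

Wide box: centre about (499, -186), yaw about -11°. I'm moving above the free edge with shut fingers.

>>> {"method": "drive_tool", "body": {
  "steps": [
    [0.032,0.0147,0,0,0],
    [0.032,0.0147,0,0,0],
    [0.032,0.0147,0.02,0,0],
    [0.032,0.0147,0.02,0,0],
    [0.032,0.0147,0.02,0,0],
    [0.032,0.0147,0.02,0,0],
    [0,0,0.02,5.5,0],
    [0,0,0,5.5,0],
    [0,0,0,0,0],
    [0,0,0,0,0],
    [0,0,0,0,0],
    [0,0,0,0,0]
  ]
}}

```text
clock: 1.3
position: [537.2, -191.7, 131.8]
ee_rot: [-0.637, 0.771, -0.0, 0.0]
contact_force: [0.3, 0.8, 0.2]
gripper_width: 0.1
```

```bash
python3 - <<'E'
from h import *
from scipy.spatial.transform import Rotation as R
s=arm.read_state();print(s['clock'],s['position'],s['contact_force'],s['gripper_width'],R.from_quat(s['ee_rot']).as_matrix().round(3))
im,d=grab('side','d1'); cv2.imwrite('pics/d1c.png',cv2.resize(im[150:330,230:430],None,fx=3,fy=3))
grab('wrist','w1')
E
```

```text
1.3 [ 537.16436585 -191.71003573  131.75982764] [0.30403501 0.77573676 0.20826203] 0.10126837667945503 [[-0.19  -0.982  0.001]
 [-0.982  0.19  -0.   ]
 [-0.    -0.001 -1.   ]]
```

View pics/d1c.png

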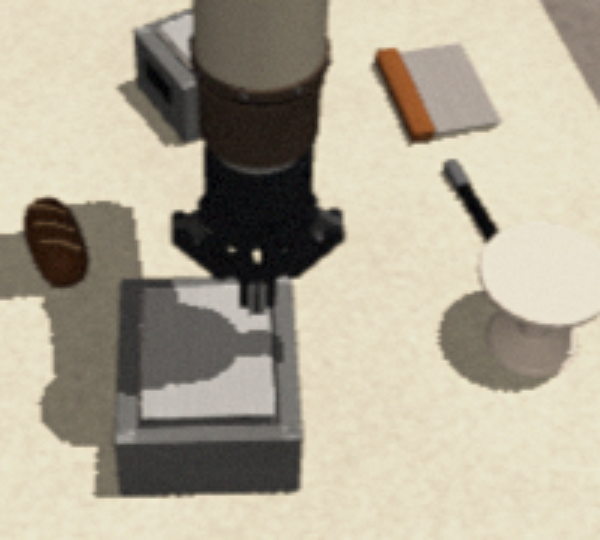

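View pics/w1.png

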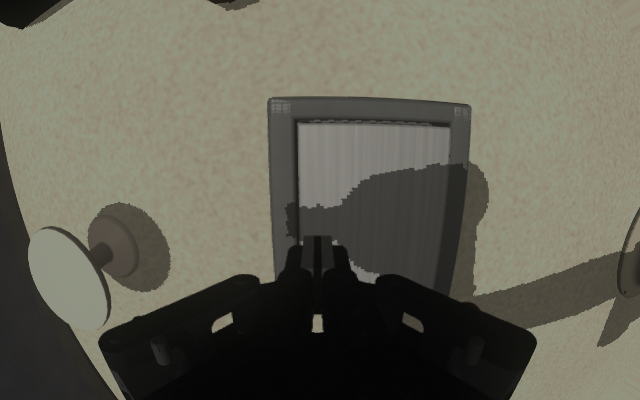

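The wrist view shows the shut fingers (318,240) lying over the free edge and aligned with the box. I'll press in, stepping down gently.

>>> {"method": "drive_tool", "body": {
  "steps": [
    [0,0.008,0.02,0,0],
    [0,0,0.02,0,0],
    [0,0,0.005,0,0],
    [0,0,0.004,0,0],
    [0,0,0.003,0,0],
    [0,0,0.002,0,0],
    [0,0,0.001,0,0],
    [0,0,0,0,0],
    [0,0,0,0,0]
  ]
}}

```text
clock: 2.3
position: [529.3, -190.5, 76.7]
ee_rot: [-0.636, 0.772, -0.0, 0.0]
contact_force: [-0.2, -0.9, 1.8]
gripper_width: -0.0
```

>>> {"method": "drive_tool", "body": {
  "steps": [
    [0,0,0.001,0,0],
    [0,0,0.001,0,0],
    [0,0,0.001,0,0],
    [0,0,0,0,0]
  ]
}}

```text
clock: 2.7
position: [529.3, -190.6, 75.4]
ee_rot: [-0.636, 0.771, -0.001, 0.0]
contact_force: [-3.9, 1.1, 12.4]
gripper_width: 0.2
```

The force rose to 12 N at z=75.4, so the cover is at its stop. Letting go and backing off forward and up.

>>> {"method": "drive_tool", "body": {
  "steps": [
    [0,0,-0.03,0,0],
    [0,-0.03,-0.05,0,0],
    [0,-0.04,-0.05,0,0],
    [0,-0.02,-0.03,0,0],
    [0,0,0,0,0],
    [0,0,0,0,0],
    [0,0,0,0,0],
    [0,0,0,0,0],
    [0,0,0,0,0],
    [0,0,0,0,0],
    [0,0,0,0,0],
    [0,0,0,0,0],
    [0,0,0,0,0],
    [0,0,0,0,0],
    [0,0,0,0,0],
    [0,0,0,0,0],
    [0,0,0,0,0],
    [0,0,0,0,0],
    [0,0,0,0,0],
    [0,0,0,0,0]
  ]
}}

```text
clock: 4.7
position: [604.5, -205.1, 215.2]
ee_rot: [-0.636, 0.772, 0.0, -0.0]
contact_force: [-0.4, -0.7, -0.4]
gripper_width: 0.4
```

```bash
python3 - <<'E'
from h import *
s=arm.read_state();print(s['clock'],s['position'],s['contact_force'])
im,d=grab('side','d2'); cv2.imwrite('pics/d2c.png',cv2.resize(im[150:330,230:430],None,fx=3,fy=3))
grab('wrist','w2')
E
```

```text
4.7 [ 604.46859012 -205.14204522  215.19671809] [-0.41041787 -0.74245046 -0.39916959]
```

View pics/d2c.png

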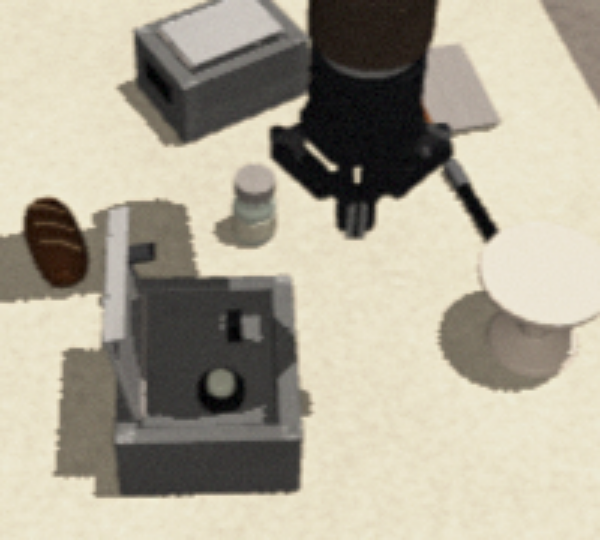

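View pics/w2.png

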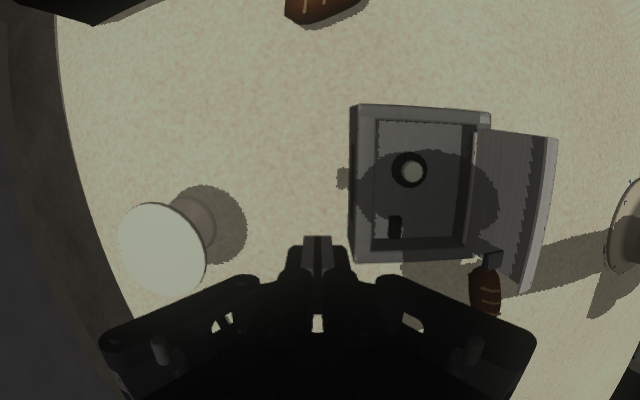

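The cover is open, and the white button shows at side pixel (303,278).

```bash
python3 - <<'E'
from h import *
from scipy.spatial.transform import Rotation as R
im=cv2.imread('pics/d2.png')[265:290,290:315].astype(float).min(2)
m=im>120;n,l,st,c=cv2.connectedComponentsWithStats(m.astype(np.uint8));print(st,c)
b=wz('side',303,277.5,62);print(b)
for i in range(1,n):
  if st[i,4]>15: print(st[i,4],wz('side',290+c[i][0],265+c[i][1],62))
# wrist estimate
p=arm.camera_params('wrist');K=p['K'];s=arm.read_state()
u,v=(413,171);a=np.array([(u-K[0,2]),-(v-K[1,2])]);r=np.hypot(*a);t=r/K[0,0]
ray=np.r_[np.sin(t)*a/r,-np.cos(t)];M=np.array(p['mount']);Rt=R.from_quat(s['ee_rot']).as_matrix()
c0=Rt@M[:3,3]+s['position'];dr=Rt@M[:3,:3]@ray;print('wrist',c0+dr*(62-c0[2])/dr[2])
T=np.array([*b[:2],62]);print('tool delta',Rt.T@(T-s['position']))
print('nominal',Rt.T@(np.array([506.1,-201.7,62])-s['position']))
E
```

```text
[[  0   0  25  25 624]
 [ 13  14   1   1   1]] [[11.99839744 11.99679487]
 [13.         14.        ]]
[ 504.64364397 -204.75670422   62.        ]
wrist [ 508.02438203 -201.65632742   62.        ]
tool delta [ 18.65902051  98.07263169 153.22450958]
nominal [ 15.3805938   97.22626777 153.22438984]
```

>>> {"method": "drive_tool", "body": {
  "steps": [
    [0.0055,0.032,0,0,0],
    [0.0055,0.032,0,0,0],
    [0.0055,0.033,0,0,0],
    [0,0,0.03,0,0],
    [0,0,0.04,0,0],
    [0,0,0.04,0,0],
    [0,0,0.03,0,0],
    [0,0,0.008,0,0],
    [0,0,0,0,0],
    [0,0,0,0,0],
    [0,0,0,0,0]
  ]
}}

```text
clock: 5.9
position: [507.6, -203.0, 69.1]
ee_rot: [-0.636, 0.772, -0.002, 0.001]
contact_force: [0.1, 0.8, -0.2]
gripper_width: -0.2
```

```bash
python3 - <<'E'
from h import *
s=arm.read_state();print(s['clock'],s['position'],s['contact_force'])
im,d=grab('side','d3'); cv2.imwrite('pics/d3c.png',cv2.resize(im[180:320,240:360],None,fx=4,fy=4))
E
```

```text
5.9 [ 507.58947481 -203.02677054   69.14721094] [ 0.09335111  0.77656442 -0.19751289]
```

View pics/d3c.png

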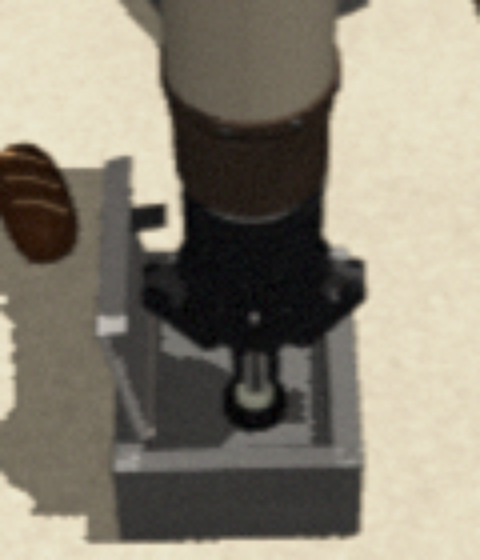

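The fingers are directly above the button at crop pixel (255,395), and the cover is clear. Pressing now.

>>> {"method": "drive_tool", "body": {
  "steps": [
    [0,0,0.004,0,0],
    [0,0,0.004,0,0],
    [0,0,0.002,0,0],
    [0,0,0.002,0,0],
    [0,0,0.0015,0,0],
    [0,0,0,0,0],
    [0,0,0,0,0]
  ]
}}

```text
clock: 6.65
position: [506.9, -202.9, 55.9]
ee_rot: [-0.637, 0.771, -0.001, 0.0]
contact_force: [-3.6, 2.8, 14.2]
gripper_width: 0.2
```

Fully down at 14 N. Now up, then back over the top of the cover to the robot side.

>>> {"method": "drive_tool", "body": {
  "steps": [
    [0,0,-0.03,0,0],
    [0,0,-0.05,0,0],
    [0,0,-0.05,0,0],
    [0,0,-0.05,0,0],
    [0,0,0,0,0],
    [-0.005,0.039,0,0,0],
    [-0.005,0.039,0,0,0],
    [-0.005,0.039,0,0,0],
    [0,0,0,0,0],
    [0,0,0,0,0],
    [0,0,0.04,0,0],
    [0,0,0.035,0,0],
    [0,0,0,0,0],
    [0,0,0,0,0],
    [0,0,0,0,0]
  ]
}}

```text
clock: 8.15
position: [396.0, -166.1, 160.2]
ee_rot: [-0.636, 0.772, -0.001, 0.001]
contact_force: [0.3, -0.0, -0.4]
gripper_width: -0.1
```

```bash
python3 - <<'E'
from h import *
s=arm.read_state();print(s['clock'],s['position'],s['contact_force'])
im,d=grab('side','d4'); cv2.imwrite('pics/d4c.png',cv2.resize(im[180:320,220:360],None,fx=4,fy=4))
E
```

```text
8.15 [ 396.03875369 -166.11520183  160.24127279] [ 0.28305619 -0.01218265 -0.40931086]
```

View pics/d4c.png

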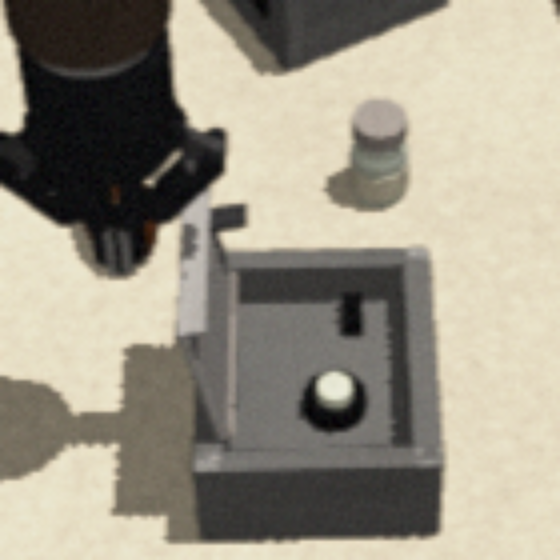

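Clear behind the cover, and the button is up again at crop (335,390). Next I push the cover over along its arc.

>>> {"method": "drive_tool", "body": {
  "steps": [
    [0,-0.017,0.0015,0,0],
    [0,-0.017,0.0015,0,0],
    [0,-0.01,0.001,0,0],
    [0,-0.01,0.001,0,0],
    [0,-0.009,0.001,0,0],
    [0,-0.0095,0.005,0,0],
    [0,-0.0095,0.005,0,0],
    [0,-0.0095,0.005,0,0],
    [0,-0.008,0.009,0,0],
    [0,-0.008,0.009,0,0],
    [0,-0.0045,0.009,0,0],
    [0,-0.0045,0.009,0,0],
    [0,0,0,0,0],
    [0,0,0,0,0]
  ]
}}

```text
clock: 9.6
position: [507.9, -187.9, 101.1]
ee_rot: [-0.636, 0.772, 0.001, -0.001]
contact_force: [1.0, 0.5, 2.6]
gripper_width: -0.4
```

```bash
python3 - <<'E'
from h import *
s=arm.read_state();print(s['clock'],s['position'],s['contact_force'])
im,d=grab('side','d5'); cv2.imwrite('pics/d5c.png',cv2.resize(im[180:320,220:360],None,fx=4,fy=4))
E
```

```text
9.6 [ 507.87991606 -187.8745309   101.11680936] [0.97794999 0.5166905  2.63018459]
```

View pics/d5c.png

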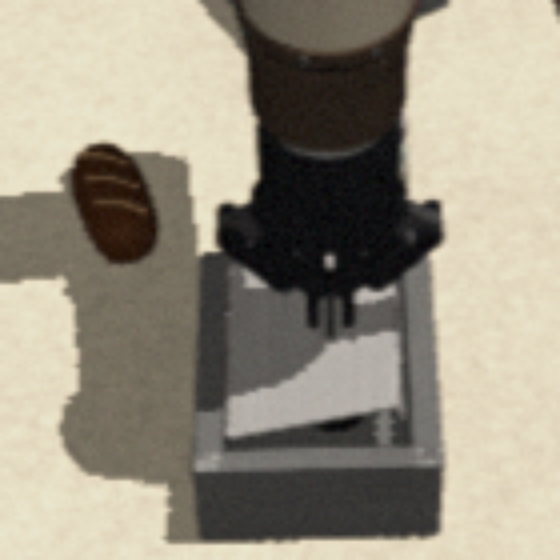

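The cover is under the fingers and nearly shut. Continuing forward and down to the stop.

>>> {"method": "drive_tool", "body": {
  "steps": [
    [0,-0.006,0.006,0,0],
    [0,-0.006,0.006,0,0],
    [0,-0.005,0.004,0,0],
    [0,-0.004,0.003,0,0],
    [0,0,0.003,0,0],
    [0,0,0.002,0,0],
    [0,0,0.001,0,0],
    [0,0,0,0,0],
    [0,0,0,0,0]
  ]
}}

```text
clock: 10.55
position: [529.8, -192.0, 77.0]
ee_rot: [-0.636, 0.772, -0.001, 0.001]
contact_force: [1.8, 0.1, 0.9]
gripper_width: 0.1
```

>>> {"method": "drive_tool", "body": {
  "steps": [
    [0,0,0.001,0,0],
    [0,0,0.001,0,0],
    [0,0,0.001,0,0],
    [0,0,0.0005,0,0],
    [0,0,0,0,0],
    [0,0,0,0,0]
  ]
}}

```text
clock: 11.15
position: [529.8, -192.1, 75.3]
ee_rot: [-0.636, 0.771, -0.001, 0.001]
contact_force: [-1.0, 1.3, 10.6]
gripper_width: 0.2
```

Back at the stop with 10.6 N. I'll let go straight up, then wait.

>>> {"method": "drive_tool", "body": {
  "steps": [
    [0,0,-0.01,0,0],
    [0,0,-0.03,0,0],
    [0,0,-0.05,0,0],
    [0,-0.04,-0.05,0,0],
    [0,-0.04,0,0,0],
    [0,0,0,0,0],
    [0,0,0,0,0],
    [0,0,0,0,0],
    [0,0,0,0,0],
    [0,0,0,0,0],
    [0,0,0,0,0],
    [0,0,0,0,0],
    [0,0,0,0,0],
    [0,0,0,0,0],
    [0,0,0,0,0],
    [0,0,0,0,0],
    [0,0,0,0,0],
    [0,0,0,0,0],
    [0,0,0,0,0],
    [0,0,0,0,0]
  ]
}}

```text
clock: 13.15
position: [599.0, -205.6, 202.2]
ee_rot: [-0.636, 0.772, 0.0, -0.0]
contact_force: [-0.1, -1.0, -0.4]
gripper_width: 0.1
```

```bash
python3 - <<'E'
from h import *
s=arm.read_state();print(s['clock'],s['position'],s['contact_force'])
im,d=grab('side','d6'); cv2.imwrite('pics/d6c.png',cv2.resize(im[130:330,220:440],None,fx=3,fy=3))
P=cloud('side',d)
Q=P[250:286,283:317].reshape(-1,3);Q=Q[np.isfinite(Q[:,0])];bx=(Q[:,0]-499)*.982-(Q[:,1]+186)*.191
print('cover z',np.median(Q[:,2]),'slope',np.polyfit(bx,Q[:,2],1))
P0=cloud('side',np.load('pics/d0.npy'));q=P0[250:286,283:317].reshape(-1,3);print('before',np.nanmedian(q[:,2]),np.polyfit((q[:,0]-499)*.982-(q[:,1]+186)*.191,q[:,2],1))
E
```

```text
13.15 [ 599.02183097 -205.59863872  202.23921836] [-0.11345503 -1.02407998 -0.4063534 ]
cover z 83.57682265668262 slope [1.16681766e-02 8.35018914e+01]
 ** On entry to DLASCL parameter number  4 had an illegal value
 ** On entry to DLASCL parameter number  4 had an illegal value
 ** On entry to DLASCL parameter number  4 had an illegal value
 ** On entry to DLASCL parameter number  4 had an illegal value
 ** On entry to DLASCL parameter number  5 had an illegal value
 ** On entry to DLASCL parameter number  4 had an illegal valueTraceback (most recent call last):
  File "<stdin>", line 7, in <module>
    c, resids, rank, s = lstsq(lhs, rhs, rcond)
                         ~~~~~^^^^^^^^^^^^^^^^^
    x, resids, rank, s = _umath_linalg.lstsq(a, b, rcond,
                         ~~~~~~~~~~~~~~~~~~~^^^^^^^^^^^^^
                                             signature=signature)
                                             ^^^^^^^^^^^^^^^^^^^^
    raise LinAlgError("SVD did not converge in Linear Least Squares")
numpy.linalg.LinAlgError: SVD did not converge in Linear Least Squares
```

View pics/d6c.png

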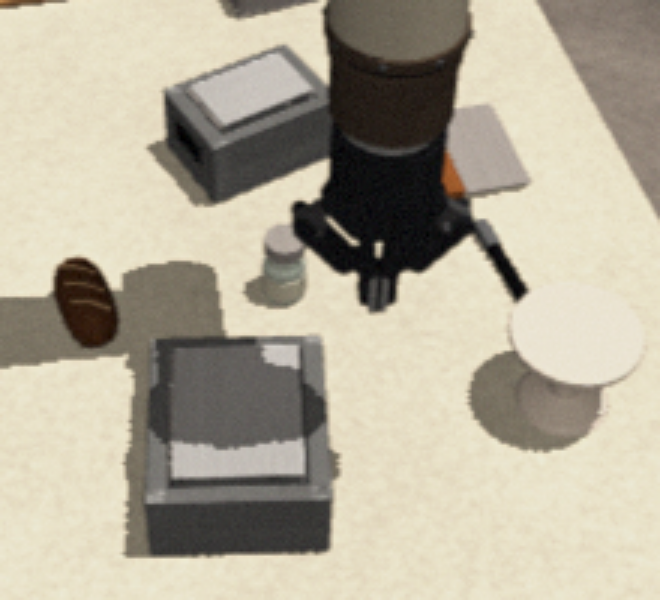

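The cover is still shut 2 s after I let go: its top is at 83.6 mm and its tilt is about 0.01 rad. The narrow box is closed, nothing else has moved, and the arm is clear. Handing in.

```bash
python3 -c "
from bench import arm
print(arm.job_done(), arm.read_state()['clock'])"
```

```text
the job is handed in; nothing more can be done
the job is handed in; nothing more can be done
```

The batch counter should be zeroed and its cover latched shut. I handed the job in at about 13 s on the robot's clock; no verdict was reported.

- **Opening:** I pressed the free edge of the wide box's cover down to its stop (12 N) and let go. The camera showed it popped open.
- **Reset:** I pressed the button from 62 mm down to 55.9 mm (14 N), which is its full travel. The next picture showed it back up.
- **Closing:** I pushed the cover over from behind and pressed it to the stop (10.6 N at 75.3 mm).

**Last checks:** About 2 s after release the cover was still shut, with its top at 83.6 mm and a tilt of about 0.012 rad, within measuring noise. In that side picture the narrow box was closed, and the bystanders in view looked unmoved. The arm was clear at about 200 mm height, with about 1 N on the wrist sensor, the same as its reading in free air.

**What I could not check:**
- A script comparing cover depth before and after crashed on missing depth readings in the first picture, so that comparison was not made.
- The button cannot be seen under the shut cover, so its final position rests on the picture taken before closing.

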